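Take the bench stacks apart and lay out the staining station

ROBOT

A 6-joint arm with a two-finger parallel gripper is mounted at the origin on the work surface. World frame = base frame: x ahead of the robot, y to its left, z up, the work surface at z = 0. Lengths are in m, angles in rad, forces in N, time in s.
With the tool pointing down it reaches from about 0.275 to 0.75 m from the base axis. Payload 10.2 kg.
Tool frame: the origin (TCP) lies at the very end of the fingers, on their centre line; the grasp point (between the pads) lies 19 mm behind it; z points along the fingers, y is the line along which they close (so a half turn about z gives the same grasp; the last joint's range is limited). The gripper opens to 85 mm and grips with 20 to 120 N. Pads are 22 mm wide; open, the fingers measure 114 mm over their backs; the gripper's body (76 mm by 85 mm) begins 54 mm behind the grasp point. The pads swing forward as they close: fully open they stand 13 mm farther back than shut.
Start: joints at [-1.373, 0.313, 1.498, -0, 1.331, -0.223], TCP at [0.214, -0.479, 0.231] pointing down, gripper open.
Joint ranges: [-2.94, 2.94], [-0.97, 2.17], [0.19, 2.56], [-1.23, 4.37], [0.02, 3.11], [-2.88, 2.88]. Speed limits (rad/s): [2.39, 2.39, 3.01, 3.14, 3.14, 3.14].

INTERFACE

Orientations are given as a unit quaternion [w, x, y, z].
In Python, from cell import ctrl, eyes gives the robot as it stands. The module is installed in compiled form; this text tells all that it offers. Calls block until the motion is done:
- ctrl.move_pose(position, orientation): joint-space move of the TCP to a pose.
- ctrl.move_linear(position, frame=None, feed=0.15, force_limit=None): straight line of the TCP; frame=None keeps the orientation; feed is the mean speed in m/s. With force_limit (N) it stops when the force on the tool has changed by that much, and returns True; else False.
- ctrl.goto_joints(angles): joint-space move.
- ctrl.grip(opening, effort=None): finger opening in m; effort is the grip in N (None keeps the last); returns when the fingers have stopped.
- ctrl.sleep(seconds).
- ctrl.inverse_kinematics(position, orientation): joint angles nearest the present ones, or None.
- eyes.grab_frame(name): name is "side" or "top" or "wrist"; returns the picture (384x512x3 uint8, red, green, blue); there is no depth.
- eyes.camera_info(name): a dict with "fx", "fy", "cx", "cy" (pixels), "R" (3x3) and "t" (3): a world point X has camera coordinates R X + t. Camera axes: x right, y down, z forward; pixel columns grow to the right and rows downward; lengths in m; the calibration is good to about 2 mm. A picture is of the moment at which its call begins: read the wrist's pose just before it. camera_info takes no time and is no camera call; for the wrist camera it gives the pose at the moment of the call.
A pose or a line that the arm cannot do raises ctrl.MotionError and nothing moves.
- ctrl.finish_job(): hands the job in; it is judged then, once.
Trained networks look in the newest picture that a camera, given by its name, has taken for a name from the list of things; names that differ only in an ending like _2 or _b are one class to them, and where a whole thing is asked for, a point or a joint stands for the part that bears it (a point fixed in the world has none). Each returns a list of dicts, best first, with "confidence" (0 to 1); they miss things now and then, are a little off and sometimes report something else, mostly with a low value. They report only what shows in the picture. A call takes as long as a camera call. They do not tell look-alikes from the thing itself.
- eyes.search_frame(camera, name): "point" ([column, row] in pixels, amid what is visible of it).
Readings, each from a call of its own:
- ctrl.get_clock(): time.
- ctrl.get_joint_pos(): joint angles.
- ctrl.get_qvel(): joint speeds.
- ctrl.get_effort(): joint torques, N m.
- ctrl.get_ee_pos(): TCP position.
- ctrl.get_tcp_rot(): TCP orientation.
- ctrl.get_force(): force on the tool from outside, world axes, zero at the start.
- ctrl.get_ft_torque(): the same for the moment, N m.
- ctrl.get_width(): finger opening in m.
- ctrl.get_grip_force(): force on a finger pad.
Only numpy, scipy, OpenCV 4.12 (cv2) and the standard library are available. Lean on these libraries where they do the work, as an engineer would, in place of code of your own. Each camera call takes 0.05 s, during which the arm holds its last target. There are 200 camera calls.

TASK

Take the two stacks apart and set each thing upright in the middle of the place where it is used: the slide box flat in the steel tray, the tube rack on the mixer's black platform, the round glass dish on the scale's pan, the amber jar on the cork mat and the little cover-glass box on the white tile. Lay the slide box and the rack lengthwise along the tray and the platform, tip nothing over on the way, and let go of everything.

Things in the scene. Friction and masses are not known exactly. Their poses are not given: they have to be found in the camera images.
- slidebox: Closed grey plastic microscope-slide box with a paper patch on the lid, 100 (x) x 50 (y) x 32 mm high, about 160 g. Loose, the bottom of one stack; flat top. Origin: centre of its underside; x along its length, z up. Turning it half round makes no difference.
- rack: White plastic microtube rack, a solid block 96 (x) x 46 (y) x 32 mm high with dark holes in its flat top, about 130 g. Loose, the bottom of the other stack. Origin: centre of its underside; x along its length, z up. Half a turn makes no difference.
- dish: Round lidded glass dish 24 mm high, lid 56 mm in diameter (upper 10 mm), body below it 51 mm, flat top, about 90 g. Loose; at the start it lies near the middle of the top of either the slide box or the rack, with the cover-glass box on it. Origin: centre of its underside, z up.
- jar: Amber glass jar with a paper band and a black cap, 55 mm high: body 42 mm in diameter up to 40 mm, cap 36 mm in diameter above that; about 120 g. Loose; at the start it stands near the middle of the top of whichever of slide box and rack does not carry the dish. Origin: centre of its underside, z up.
- coverbox: Little cover-glass box, white below and brown cardboard above, 34 (x) x 22 (y) x 16 mm high, about 25 g. Loose, on top of the glass dish at the start. Origin: centre of its underside; x along its length, z up.
- tray: Fixed low stainless-steel tray, 140 (x) x 100 (y) mm outside, rim 9 mm high and 3 mm thick; its flat inner floor (134 x 94 mm) lies 3 mm above the origin. The slide box's place. Origin: under the tray's middle, at bench height; x along its length.
- mixer: Fixed small cream-coloured bench mixer (standing still), 136 (x) x 112 (y) mm, with a flat black rubber-topped platform 126 (x) x 96 (y) mm whose surface lies 46 mm above the origin; two black knobs on its -x face. The tube rack's place. Origin: under the platform's middle, at bench height; x along the platform's length.
- scale: Fixed grey compact scale, 140 (x) x 104 (y) mm, 20 mm high, with a round metal pan 96 mm in diameter whose flat top lies 30 mm above the origin; display at its -x end. The pan does not give. The glass dish's place. Origin: under the pan's middle, at bench height.
- cork: Fixed round cork mat, 90 mm in diameter, 8 mm high. The amber jar's place. Origin: centre of its underside, at bench height.
- tile: Fixed square white ceramic tile, 90 x 90 mm, 6 mm high. The cover-glass box's place, lying any way round. Origin: centre of its underside, at bench height.
Mind the look-alikes: they are no part of the job. Leave any red or yellow look-alike of the dish alone.

How it is judged:
By the outcome, as a careful person would: the job done as asked, in the order asked, and still so for the second after the job is handed in, with the robot touching nothing.
It also fails if it takes over 138 s, if anything falls off the work surface, if the arm or the gripper's body presses on something with over 40 N, if the wrist force passes 120 N, or if a joint passes its speed limit or range.

## Working session

There is one attempt and no reset: what is moved stays moved. The work goes in short steps, each a Python script; the robot and the scene stay as the last script left them, time stands still between calls to the robot, and variables do not carry over. Pictures are saved under pics/ and viewed, at most 14 in all, crops included, and the job is handed in when it is done.

```bash
mkdir -p pics; ls; python3 - <<'E'
from cell import ctrl, eyes
import cv2
for c in ("top","side"):
    im=eyes.grab_frame(c); cv2.imwrite(f"pics/{c}0.png",cv2.resize(im[:,:,::-1],(800,600),interpolation=cv2.INTER_CUBIC))
    k=eyes.camera_info(c); print(c,k)
    for n in "slidebox rack dish jar coverbox tray mixer scale cork tile".split():
        print(n,[([round(v) for v in d["point"]],round(d["confidence"],2)) for d in eyes.search_frame(c,n)])
print(ctrl.get_clock(),ctrl.get_tcp_rot())
E
```

```text
pics
top {'fx': 462.6444545062882, 'fy': 462.6444545062882, 'cx': 251.66249141322848, 'cy': 193.03508659089073, 'R': array([[-0.00348165, -0.99996654, -0.00740308],
       [-0.99814208,  0.00392544, -0.06080276],
       [ 0.06082979,  0.00717763, -0.99812235]]), 't': array([0.00775277, 0.47576282, 1.27799675])}
slidebox [([174, 218], 0.95), ([107, 176], 0.57)]
rack [([116, 173], 0.96), ([256, 199], 0.65)]
dish [([176, 249], 0.6), ([130, 228], 0.58), ([168, 203], 0.53)]
jar [([111, 176], 0.51), ([401, 181], 0.18)]
coverbox []
tray [([201, 141], 0.87)]
mixer [([399, 182], 0.75)]
scale [([254, 198], 0.65)]
cork [([301, 140], 0.7)]
tile [([329, 211], 0.58)]
side {'fx': 473.6754577559512, 'fy': 473.6754577559512, 'cx': 257.55592690627276, 'cy': 186.50128488915027, 'R': array([[ 0.92786857, -0.3726259 ,  0.01448606],
       [-0.21411827, -0.5641716 , -0.79741066],
       [ 0.30530849,  0.73679057, -0.60326312]]), 't': array([-0.45782306,  0.13655231,  1.24559456])}
slidebox [([322, 214], 0.63)]
rack []
dish []
jar []
coverbox []
tray [([279, 162], 0.56)]
mixer [([327, 291], 0.6)]
scale [([256, 199], 0.96)]
cork [([320, 212], 0.89)]
tile [([265, 252], 0.82)]
1.1 [ 1.00366290e-05  9.77950048e-01  2.08838941e-01 -1.85117452e-05]
```

View pics/top0.png

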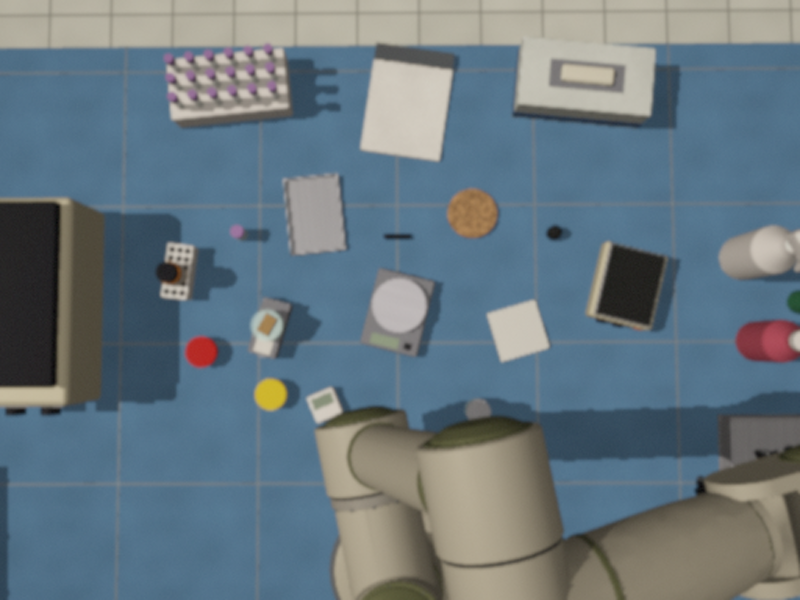

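View pics/side0.png

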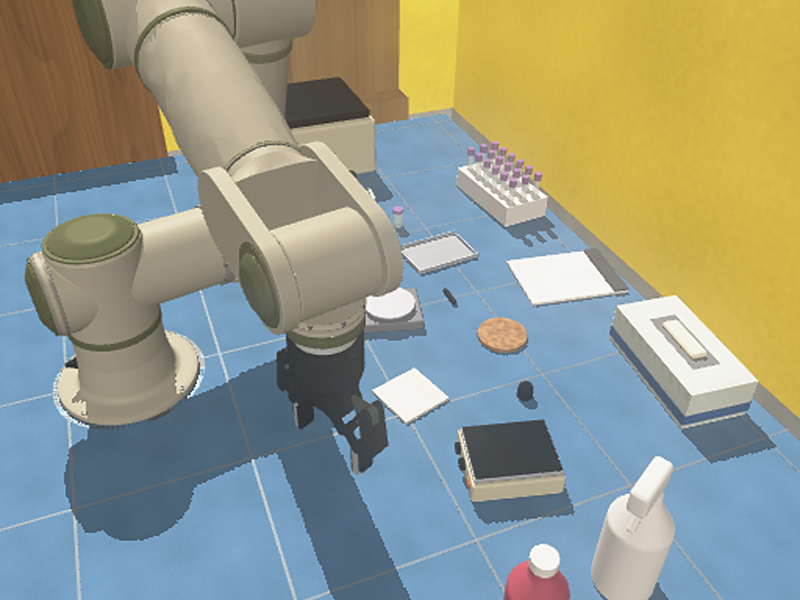

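The top view (800-px scale) shows:
- **Stack 1:** the slide box at about (268,330), with the dish and cover-glass box on it.
- **Stack 2:** the rack at about (178,272), with the jar on it.
- **Look-alikes:** red at (201,352) and yellow at (270,394), both to be left alone.
- **Places:** tray (315,215), scale pan (399,305), cork (472,213), tile (518,331) and mixer (628,285).

In the side view the places are clear, but the arm hides the stacks.

Next I'll measure the fixtures from the top camera and look at the stacks with the wrist camera.

```bash
cat > h.py <<'E'
from cell import ctrl, eyes
import numpy as np, cv2
from scipy.spatial.transform import Rotation as Ro
def quat(a):
    """tool down, closing axis (tool y) at world angle a"""
    y=np.array([np.cos(a),np.sin(a),0]); z=np.array([0,0,-1.]); x=np.cross(y,z)
    q=Ro.from_matrix(np.c_[x,y,z]).as_quat(); return q[[3,0,1,2]]
def best(p,a):
    """the half-turn variant with the least motion of the last joint"""
    j=ctrl.get_joint_pos(); c=[]
    for b in (a,a+np.pi):
        s=ctrl.inverse_kinematics(list(p),list(quat(b)))
        if s is not None: c.append((abs(np.array(s)-j).max()+0.3*abs(s[5]),b))
    if not c: raise RuntimeError(f"no ik {p} {a}")
    return min(c)[1]
def go(p,a):
    ctrl.move_pose(list(p),list(quat(best(p,a))))
def world(uv,z,k):
    """pixels -> world points on the plane(s) z"""
    uv=np.atleast_2d(np.asarray(uv,float)); K=(k["fx"],k["fy"],k["cx"],k["cy"])
    d=np.c_[(uv[:,0]-K[2])/K[0],(uv[:,1]-K[3])/K[1],np.ones(len(uv))]@np.array(k["R"])
    o=-np.array(k["R"]).T@np.array(k["t"]); s=(z-o[2])/d[:,2]
    return o+d*s[:,None]
def project(X,k):
    c=np.atleast_2d(X)@np.array(k["R"]).T+np.array(k["t"])
    return np.c_[k["fx"]*c[:,0]/c[:,2]+k["cx"],k["fy"]*c[:,1]/c[:,2]+k["cy"]]
def blob(mask,uv,z,k):
    """component nearest uv -> world contour -> minAreaRect centre,size,long-axis angle"""
    n,l,st,ce=cv2.connectedComponentsWithStats(cv2.morphologyEx(mask.astype(np.uint8),cv2.MORPH_OPEN,np.ones((3,3))))
    i=min((i for i in range(1,n) if st[i,4]>40),key=lambda i:np.hypot(*(ce[i]-uv)))
    m=(l==i).astype(np.uint8); c=max(cv2.findContours(m,cv2.RETR_EXTERNAL,cv2.CHAIN_APPROX_NONE)[0],key=cv2.contourArea)
    w=world(c[:,0],z,k)[:,:2]; (cx,cy),(a,b),t=cv2.minAreaRect((w*1000).astype(np.float32))
    if a<b: a,b,t=b,a,t+90
    return np.round([cx,cy,a,b,(t+90)%180-90],1), c
E
python3 - <<'E'
from h import *
k=eyes.camera_info("top"); im=eyes.grab_frame("top"); hsv=cv2.cvtColor(im,cv2.COLOR_RGB2HSV)
H,S,V=[hsv[:,:,i].astype(int) for i in range(3)]
s=.64
for n,m,uv,z in [("platform",(V<60),(628,285),.046),("pan",(S<60)&(V>130),(399,305),.03),("scalebody",(S<80),(399,310),.02),
  ("cork",(H<25)&(S>80),(472,213),.008),("tile",(S<50)&(V>140),(518,331),.006),("tray",(S<80),(315,215),.009),("rack",(S<60)&(V>120),(180,272),.032),("slidebox",(S<80),(267,330),.032),("jarcap",V<60,(167,272),.087)]:
    r,c=blob(m,np.array(uv)*s,z,k); print(n,r); cv2.drawContours(im,[c],-1,(255,0,0),1)
cv2.imwrite("pics/top1.png",cv2.resize(im[60:260,80:480,::-1],(800,400),interpolation=cv2.INTER_NEAREST))
p=world(np.array([(267,330),(172,272)])*s,.05,k); print(p)
q=p.mean(0); 
go([p[0][0]-.06,p[0][1],.33],np.pi/2)
ki=eyes.camera_info("wrist"); print(ki, -ki["R"].T@ki["t"],ctrl.get_ee_pos(),ctrl.get_joint_pos()); w=eyes.grab_frame("wrist")
cv2.imwrite("pics/w0.png",w[:,:,::-1]); print(ctrl.get_clock())
E
```

```text
platform [ 503.4 -408.2  119.8   90.   -14.5]
pan [ 4.558e+02 -5.000e-01  1.270e+02  9.940e+01 -2.000e-01]
scalebody [447.6  24.5 238.4 210.4 -32.2]
cork [ 635.8 -136.8   84.8   82.7   89.7]
tile [ 424.1 -216.1   95.5   95.1   15.7]
tray [644.4 158.3 192.5 171.4  52.2]
rack [562.5 384.8  50.2  39.1  89.7]
slidebox [432.6 230.5 111.7  83.7 -27.8]
jarcap [523.4 391.2  32.1  26.6  89.8]
[[0.42509873 0.22514476 0.05      ]
 [0.5269858  0.39206335 0.05      ]]
{'fx': 271.22719010146704, 'fy': 271.22719010146704, 'cx': 254.10947430492635, 'cy': 189.206966858435, 'R': array([[ 8.82691463e-04,  9.99999602e-01, -1.32951069e-04],
       [ 9.52628515e-01, -8.00442264e-04,  3.04135287e-01],
       [ 3.04135059e-01, -3.95110601e-04, -9.52628842e-01]]), 't': array([-0.22539824, -0.41918748,  0.36253475])} [0.28926938 0.22520585 0.4728208 ] [0.36542709 0.22473955 0.329863  ] [ 2.76938303e-01  3.95652726e-02  1.57079874e+00 -1.40340912e-04
  1.53145231e+00 -1.29264451e+00]
3.775
```

View pics/top1.png

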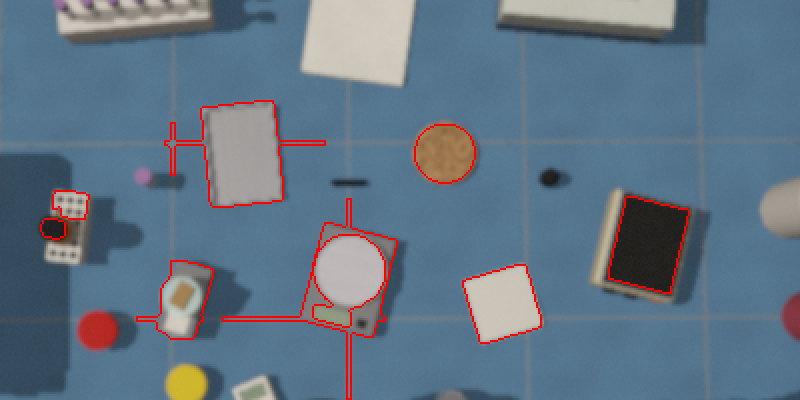

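View pics/w0.png

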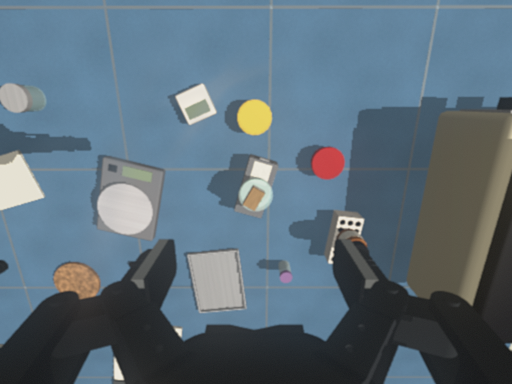

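The contours on the platform (503,-408), tile (424,-216) and cork (636,-137) fit well. The tray, pan and box masks picked up grid lines. The wrist view shows both stacks clearly: slide box near (257,185), rack near (345,235). I'll redo the tray and pan masks with a stronger opening and take close wrist shots of both stacks.

```bash
sed -i 's/def blob(mask,uv,z,k):/def blob(mask,uv,z,k,o=3):/; s/np.ones((3,3))/np.ones((o,o))/' h.py
python3 - <<'E'
from h import *
k=eyes.camera_info("top"); im=eyes.grab_frame("top"); hsv=cv2.cvtColor(im,cv2.COLOR_RGB2HSV)
H,S,V=[hsv[:,:,i].astype(int) for i in range(3)]
for n,m,uv,z in [("pan",(S<60)&(V>150),(399,305),.03),("scalebody",(S<80),(399,310),.02),("tray",(S<80),(315,215),.009)]:
    r,c=blob(m,np.array(uv)*.64,z,k,7); print(n,r)
    if n=="pan": print(cv2.minEnclosingCircle((world(c[:,0],.03,k)[:,:2]*1000).astype(np.float32)))
for i,p in enumerate([(.472,.225,.22),(.575,.388,.24)]):
    go(p,np.pi/2); ki=eyes.camera_info("wrist"); w=eyes.grab_frame("wrist"); np.savez(f"w{i}.npz",im=w,**ki)
    cv2.imwrite(f"pics/wc{i}.png",cv2.resize(w[20:240,120:400,::-1],(763,600),interpolation=cv2.INTER_CUBIC))
print(ctrl.get_clock())
E
```

```text
pan [ 4.695e+02 -3.300e+00  9.400e+01  9.390e+01 -2.000e-01]
((469.8092346191406, -1.880069375038147), 49.08976364135742)
scalebody [457.4  -1.7 144.5 111.  -14.1]
tray [636.8 149.7 147.4 108.2   6.1]
5.3833
```

View pics/wc0.png

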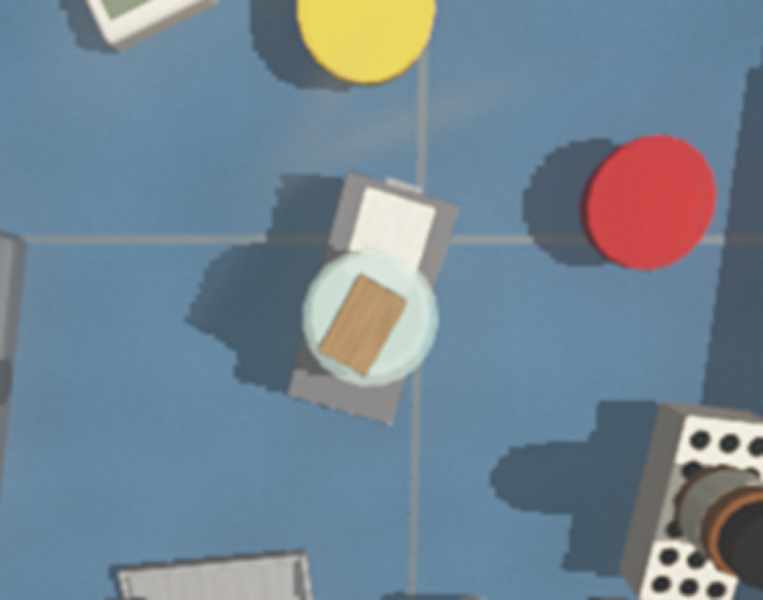

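View pics/wc1.png

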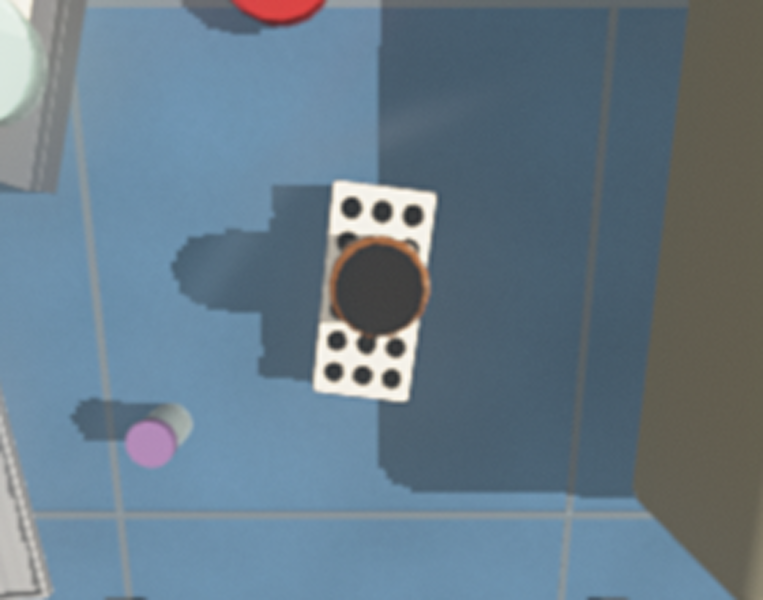

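Close view 0: slide box corners (347,174), (458,206), (391,424), (290,393); dish lid circle centred on (371,318), r 67; cover box corners (361,274), (407,302), (366,376), (319,349). Close view 1: rack corners (333,181), (436,192), (409,402), (314,390); cap centre (380,288).

```bash
python3 - <<'E'
from h import *
W=[np.load(f"w{i}.npz") for i in (0,1)]
def rect(i,pts,z):
    p=world(np.array(pts)/2.725+(120,20),z,W[i])[:,:2]*1000
    (c),(a,b),t=cv2.minAreaRect(p.astype(np.float32))
    if a<b:a,b,t=b,a,t+90
    return np.round([*p.mean(0),a,b,(t+90)%180-90],1)
print("slidebox",rect(0,[(347,174),(458,206),(391,424),(290,393)],.032))
print("cover",rect(0,[(361,274),(407,302),(366,376),(319,349)],.072))
print("dish",rect(0,[(304,318),(371,251),(438,318),(371,385)],.056))
print("rack",rect(1,[(333,181),(436,192),(409,402),(314,390)],.032))
print("cap",rect(1,[(332,288),(380,240),(428,288),(380,336)],.087))
E
```

```text
slidebox [429.2 227.8  99.5  48.7 -16. ]
cover [433.5 224.6  33.3  21.5 -30. ]
dish [432.7 227.8  39.4  39.3  45.5]
rack [530.1 391.2  96.8  46.6  -6.1]
cap [522.4 393.6  26.8  26.5  45.3]
```

Measured sizes agree with the given ones (99.5×48.7, 96.8×46.6, 33×21.5, lid about 56, cap about 37). Cover box first.

```bash
cat >> h.py <<'E'
def pick(xy,a,z,w0,effort,top=.2):
    go([*xy,top],a); ctrl.grip(w0)
    hit=ctrl.move_linear([*xy,z+.02],feed=.15,force_limit=8) or ctrl.move_linear([*xy,z],feed=.06,force_limit=8)
    ctrl.grip(0.0,effort); w=ctrl.get_width(); f=ctrl.get_grip_force()
    ctrl.move_linear([*xy,z+.03],feed=.06); ctrl.move_linear([*xy,top],feed=.15)
    print("pick hit",hit,"width",round(w,4),"->",round(ctrl.get_width(),4),"force",round(f,1),"t",ctrl.get_clock())
def place(xy,a,z,w1,top=.2):
    go([*xy,top],a)
    ctrl.move_linear([*xy,z+.02],feed=.15); hit=ctrl.move_linear([*xy,z-.003],feed=.03,force_limit=5)
    e=ctrl.get_ee_pos(); print("place contact",hit,"dz mm",round((e[2]-z)*1000,1),"width",round(ctrl.get_width(),4))
    ctrl.grip(w1); ctrl.move_linear([e[0],e[1],e[2]+.04],feed=.08); ctrl.move_linear([*xy,top],feed=.15); print("t",ctrl.get_clock())
def shot(c,name,crop=None,scale=2.5):
    im=eyes.grab_frame(c)
    if crop: im=im[crop[1]:crop[3],crop[0]:crop[2]]
    cv2.imwrite(f"pics/{name}.png",cv2.resize(im[:,:,::-1],None,fx=scale,fy=scale,interpolation=cv2.INTER_CUBIC))
E
python3 - <<'E'
from h import *
r=np.radians
pick((.4335,.2246),r(60),.059,.045,20)
shot("wrist","w_cover",None,1)
place((.4241,-.2161),r(15.7+90),.0095,.045)
go([.472,.225,.22],np.pi/2); ki=eyes.camera_info("wrist"); shot("wrist","w_dish",(120,20,400,240),2)
print(ctrl.get_clock(),ki["t"])
E
```

```text
pick hit False width 0.0211 -> 0.0216 force 22.9 t 10.05
place contact True dz mm -0.6 width 0.0213
t 15.8083
17.4917 [0.2247822  0.4151408  0.51372543]
```

```bash
python3 - <<'E'
import cv2,numpy as np
a=cv2.imread("pics/w_cover.png");b=cv2.imread("pics/w_dish.png")
a=cv2.resize(a,(400,300));b=cv2.resize(b,(400,314))[:300]
cv2.imwrite("pics/m1.png",np.hstack([a,b]))
E
```

```text
(no output)
```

View pics/m1.png

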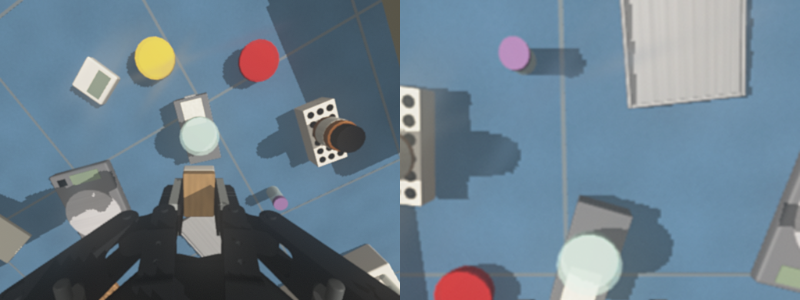

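The cover box was held squarely (21.5 mm), and the dish and slide box look undisturbed. Next: dish to the pan, slide box to the tray.

```bash
python3 - <<'E'
from h import *
r=np.radians
pick((.4327,.2278),r(74),.036,.085,25)
place((.4697,-.0028),r(74),.0345,.072)
go([.472,.225,.22],np.pi/2); ki=eyes.camera_info("wrist"); w=eyes.grab_frame("wrist"); np.savez("w2.npz",im=w,**ki)
cv2.imwrite("pics/w_slide.png",cv2.resize(w[:300,80:432,::-1],None,fx=2,fy=2,interpolation=cv2.INTER_CUBIC))
print(ctrl.get_clock())
E
```

```text
pick hit False width 0.0549 -> 0.0546 force 25.9 t 22.025
place contact True dz mm -0.1 width 0.0547
t 26.6583
27.6167
```

View pics/w_slide.png

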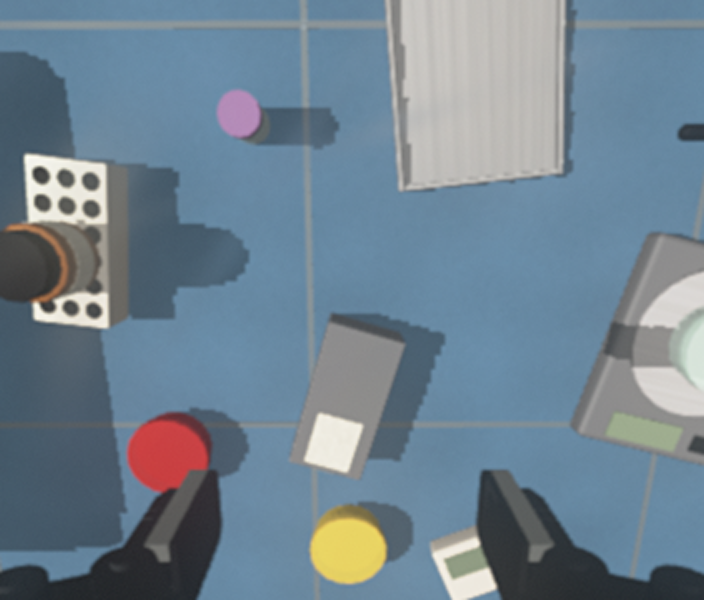

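The dish is on the pan. Slide box top corners are at (327,326), (402,347), (361,479), (292,461). I'll check the tray, then carry the box over.

```bash
python3 - <<'E'
from h import *
W=np.load("w2.npz")
p=world(np.array([(327,326),(402,347),(361,479),(292,461)])/2+(80,0),.032,W)[:,:2]*1000
print(p.mean(0),cv2.minAreaRect(p.astype(np.float32)))
go([.585,.15,.24],np.pi/2)
ki=eyes.camera_info("wrist"); w=eyes.grab_frame("wrist"); np.savez("w3.npz",im=w,**ki)
im=w.copy(); R=np.array([[np.cos(.1065),-np.sin(.1065)],[np.sin(.1065),np.cos(.1065)]])
c=np.array([[-70,-50],[70,-50],[70,50],[-70,50]])/1000@R.T+(.6368,.1497)
q=project(np.c_[c,np.full(4,.009)],ki); print(np.round(q))
x0,y0=np.maximum(q.min(0).astype(int)-30,0); im=im[y0:y0+240,x0:x0+300]; im=cv2.resize(im[:,:,::-1],None,fx=2.5,fy=2.5)
cv2.polylines(im,[((q-(x0,y0))*2.5).astype(np.int32)],True,(0,0,255),1); cv2.imwrite("pics/tray.png",im)
print(ctrl.get_ee_pos(),x0,y0)
E
```

```text
[427.22339865 226.46589122] ((427.2015075683594, 226.5772705078125), (48.818359375, 96.57174682617188), 74.79148864746094)
[[294. 171.]
 [287.  63.]
 [209.  72.]
 [224. 178.]]
[0.5845876  0.14964128 0.23979602] 178 33
```

View pics/tray.png

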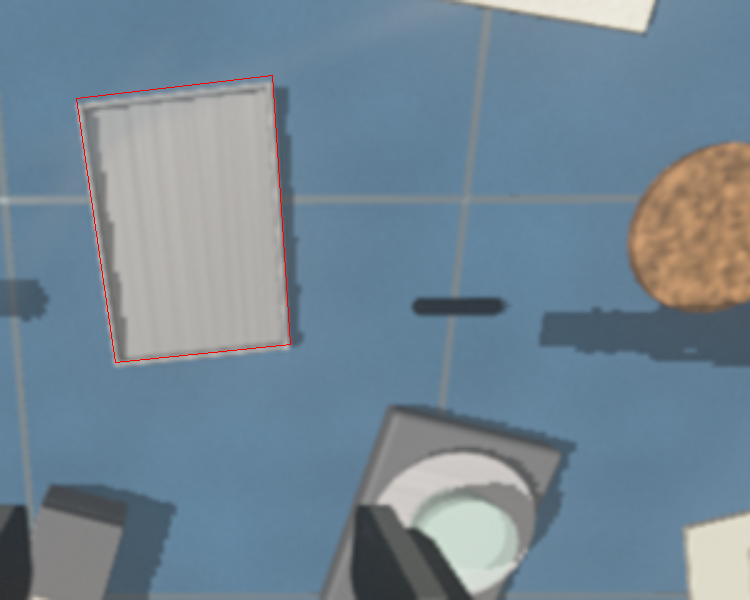

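The tray outline fits within about 2 mm, so I'll use (636,149.5) at 5.7°. Next: slide box, jar and rack, with grip checks.

```bash
python3 - <<'E'
from h import *
r=np.radians
pick((.4283,.2271),r(-15.6+90),.009,.085,35)
place((.636,.1495),r(5.7+90),.0125,.060)
pick((.5224,.3936),r(84),.036,.07,30,top=.22)
place((.6358,-.1368),r(84),.0125,.07,top=.22)
go([.575,.388,.24],np.pi/2); ki=eyes.camera_info("wrist"); w=eyes.grab_frame("wrist"); np.savez("w4.npz",im=w,**ki)
cv2.imwrite("pics/w_rack.png",cv2.resize(w[:300,80:432,::-1],None,fx=2,fy=2,interpolation=cv2.INTER_CUBIC))
print(ctrl.get_clock())
E
```

```text
pick hit False width 0.0489 -> 0.0494 force 36.9 t 33.3917
place contact True dz mm -0.2 width 0.0491
t 38.25
pick hit False width 0.0415 -> 0.041 force 30.5 t 43.4833
place contact True dz mm -0.0 width 0.0413
t 49.8
51.7583
```

View pics/w_rack.png

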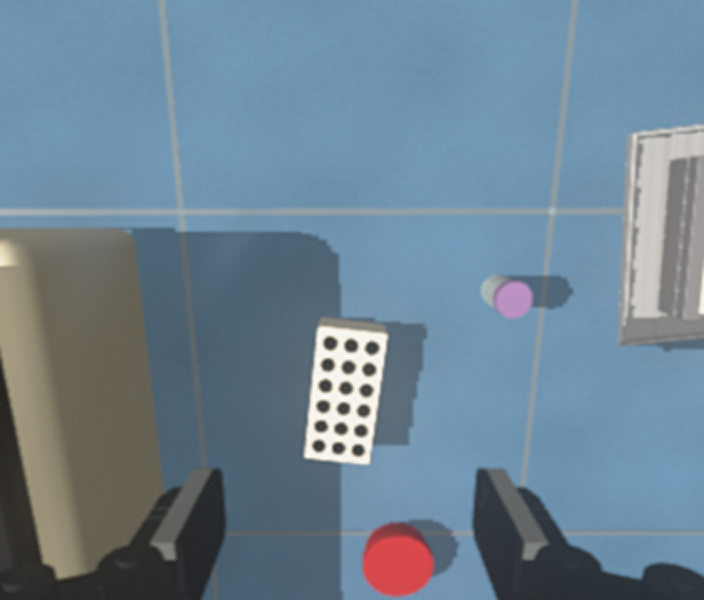

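The rack stands alone and undisturbed, with top corners (319,327), (386,334), (370,464), (305,458). I'll pick it, then check the platform from close by before placing.

```bash
python3 - <<'E'
from h import *
r=np.radians
W=np.load("w4.npz")
p=world(np.array([(319,327),(386,334),(370,464),(305,458)])/2+(80,0),.032,W)[:,:2]*1000
print(p.mean(0),cv2.minAreaRect(p.astype(np.float32)))
c=(np.array([530.1,391.2])+p.mean(0))/2000
pick(c,r(-6+90),.009,.085,35)
a=best([.46,-.408,.26],np.pi/2); s=1 if np.cos(a-np.pi/2)>0 else -1
go([.5034,-.408,.24],r(75.5)); go([.44,-.4,.26],r(75.5))
ki=eyes.camera_info("wrist"); w=eyes.grab_frame("wrist"); print(ctrl.get_ee_pos(), -ki["R"].T@ki["t"])
t=r(-14.5); R=np.array([[np.cos(t),-np.sin(t)],[np.sin(t),np.cos(t)]])
q=project(np.c_[np.array([[-63,-48],[63,-48],[63,48],[-63,48]])/1000@R.T+(.5034,-.4082),np.full(4,.046)],ki); print(np.round(q))
im=cv2.resize(w[:,:,::-1],None,fx=1.5,fy=1.5); cv2.polylines(im,[(q*1.5).astype(np.int32)],True,(0,0,255),1); cv2.imwrite("pics/mix.png",im)
np.savez("w5.npz",im=w,**ki); print(ctrl.get_clock())
E
```

```text
[528.87777537 389.65301498] ((528.9683837890625, 390.0317687988281), (46.61024856567383, 95.78535461425781), 84.10809326171875)
pick hit False width 0.0454 -> 0.0453 force 37.6 t 56.5083
[ 0.44037379 -0.39980157  0.26015266] [ 0.51694055 -0.41889719  0.40390616]
[[284. 164.]
 [288.  62.]
 [208.  62.]
 [213. 164.]]
59.75
```

View pics/mix.png

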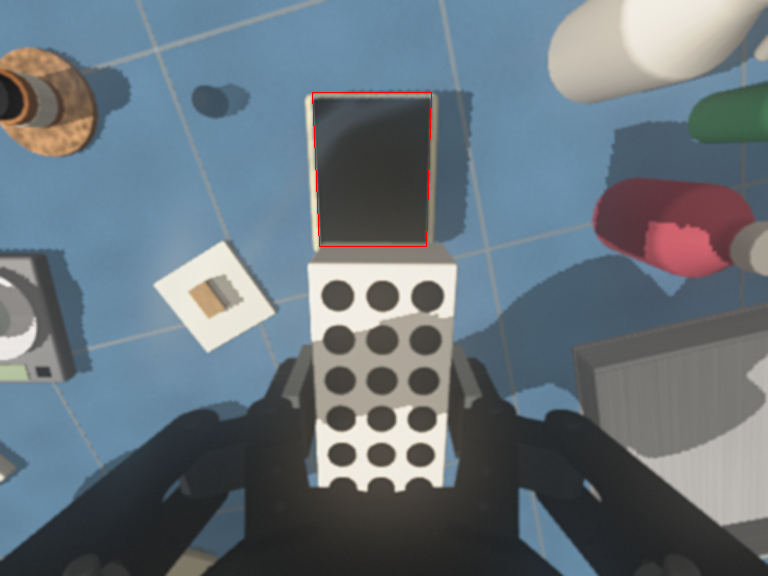

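The platform outline fits within about 3 mm, and the rack is held square. The cover box is on the tile near (212,295). I'll place the rack, then check everything.

```bash
python3 - <<'E'
from h import *
r=np.radians
place((.502,-.408),r(75.5),.0555,.065,top=.2)
go([.40,.0,.36],np.pi/2)
ki=eyes.camera_info("wrist"); w=eyes.grab_frame("wrist"); np.savez("w6.npz",im=w,**ki)
j=ctrl.get_joint_pos(); ctrl.goto_joints([-1.373, 0.313, 1.498, 0, 1.331, -0.223])
im=eyes.grab_frame("top"); np.savez("t6.npz",im=im,**eyes.camera_info("top"))
cv2.imwrite("pics/wend.png",cv2.resize(w[:,:,::-1],None,fx=1.5,fy=1.5,interpolation=cv2.INTER_CUBIC))
cv2.imwrite("pics/tend.png",cv2.resize(im[60:260,160:450,::-1],(798,550),interpolation=cv2.INTER_CUBIC))
print(ctrl.get_clock())
E
```

```text
place contact True dz mm -0.2 width 0.0451
t 63.6583
67.325
```

View pics/wend.png

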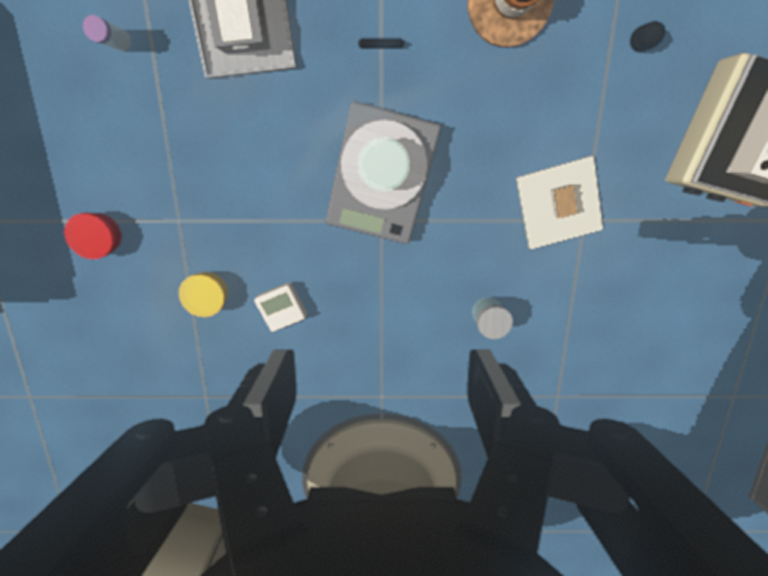

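View pics/tend.png

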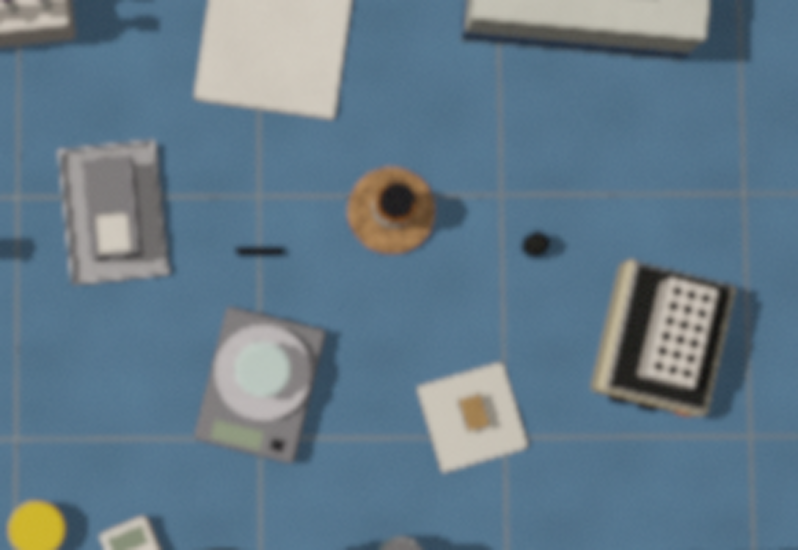

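Everything stands in its place, and the red and yellow look-alikes are untouched. I'll check the centring with numbers from tend.png.

```bash
python3 - <<'E'
from h import *
T=np.load("t6.npz"); f=lambda pts,z:(world(np.array(pts)/2.75+(160,60),z,T)[:,:2]*1000)
for n,p,z in [("rack",[(667,277),(720,290),(697,390),(642,378)],.078),("platform",[(637,264),(735,286),(707,410),(607,390)],.046),
 ("slide",[(82,157),(133,155),(141,257),(92,259)],.035),("tray",[(60,150),(155,140),(170,273),(74,283)],.009),
 ("cover",[(460,398),(484,394),(491,428),(468,432)],.022),("tile",[(417,387),(502,363),(528,446),(443,472)],.006),
 ("dish",[(261,369)],.054),("pan",[(264,372)],.03),("cap",[(397,201)],.063),("cork",[(391,210)],.008)]:
    w=f(p,z); o=cv2.minAreaRect(w.astype(np.float32)); print(n,np.round(w.mean(0),1),np.round(o[1]),round(o[2],1))
E
```

```text
rack [ 501.4 -409. ] [ 54. 101.] 75.7
platform [ 500.5 -409.6] [100. 131.] 75.9
slide [635.7 146.5] [107.  52.] 4.6
tray [636.  146.8] [140.  99.] 6.3
cover [ 426.9 -219. ] [36. 25.] 10.8
tile [ 423.3 -218.3] [90. 91.] 16.4
dish [470.2  -3.1] [0. 0.] 0.0
pan [468.6  -6.1] [0. 0.] 0.0
cap [ 634.9 -137.6] [0. 0.] 0.0
cork [ 636.1 -137.3] [0. 0.] 0.0
```

Every item is within about 3–4 mm of centre and the lengthwise yaws are within 2°, so I'm handing in.

```bash
python3 -c "
from cell import ctrl
print(ctrl.finish_job())"
```

```text
the job is handed in; nothing more can be done
None
```

I handed the job in at about 67 s: all five things stand upright in their places, each within about 4 mm of centre by the last top picture, with the slide box and rack lengthwise and everything let go; no verdict came back.

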